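# Clear the finished run into the tub

### The job

Clear up after the run: load the white tub with the tube rack and the pipette, each lying wholly inside and below the rim, and with the slim bottle that stands under the sampler rail, which must stand upright on the tub's floor. The bottle's cap is loose, so keep it upright all the way and set it down gently, never dropping it; leave the squat jar and the yellow-lidded cup where they are.

Things in the scene. Friction and masses are not known exactly. Their poses are not given: they have to be found in the camera images.
- tub: open white plastic tub, fixed to the bench, outside 300 (its x) by 220 (its y) by 70 mm high, walls and floor 4 to 5 mm thick; origin at the centre of its underside, z up; empty at the start
- rail: sampler rail, fixed, at left: white beam 420 mm long (its y), 40 mm high, underside 150 mm above the bench, on end posts (y = +-200 mm); carriage top at 221 mm. Origin on the bench below the middle of the beam's right edge; beam spans x = 0 to 60 mm, +x to the robot's left. It covers the left half of bottle and jar: a vertical tool strikes it, one leaning 30 to 45 degrees to the right clears it
- bottle: the slim bottle: white plastic, round, 52 mm in diameter up to 80 mm, then a shoulder and a black cap 38 mm in diameter, 110 mm high in all, about 0.18 kg; stands upright on the bench under the rail's right-hand edge. Origin at the centre of its underside, z up
- bottle_top (a point): centre of the top of the bottle's cap, 110 mm above its underside
- jar: squat jar beside the bottle under the rail, 76 mm in diameter, 70 mm high, black lid, centre 120 to 170 mm from the bottle's centre; either one may be nearer the robot. To be left alone. Origin at the centre of its underside
- cup: clear specimen cup with a yellow lid, 62 mm in diameter, 62 mm high, beyond the tub; to be left alone. Origin at the centre of its underside
- rack: white plastic tube rack: a solid bar 120 mm long (its x), 36 mm wide (its y) and 38 mm high with five dark round tube places in a row on top, about 0.14 kg; lies on the bench between tub and rail. Origin at the centre of its underside, z up
- rack_end_a (a point): middle of the rack's -x end face, 60 mm from the origin, 19 mm up
- rack_end_b (a point): middle of the rack's +x end face, 60 mm from the origin, 19 mm up
- pipette: pipette lying flat on the bench between tub and rail, 200 mm long along its x, about 0.1 kg: grey handle 110 mm long, 26 mm wide (y) and 24 mm high, centred on the origin; tapering white nose at the +x end to x = 125 mm; plunger with round knob at the -x end to x = -75 mm. Origin under the middle of the handle, z up. It and the rack may swap places
- pipette_knob (a point): tip of the pipette's plunger knob, x = -75 mm, 12 mm above its underside
- pipette_nose (a point): tip of the pipette's nose, x = 125 mm, 12 mm above its underside
Not all that is in view belongs to the job. Leave any pink or turquoise look-alike of the rack alone.

How it is judged:
By the outcome, as a careful person would: the job done as asked, in the order asked, and still so for the second after the job is handed in, with the robot touching nothing.
It also fails if it takes over 72 s, if anything falls off the work surface, if the arm or the gripper's body presses on something with over 40 N, if the wrist force passes 120 N, or if a joint passes its speed limit or range.

### The arm

A 6-joint arm with a two-finger parallel gripper is mounted at the origin on the work surface. World frame = base frame: x ahead of the robot, y to its left, z up, the work surface at z = 0. Lengths are in m, angles in rad, forces in N, time in s.
With the tool pointing down it reaches from about 0.35 to 0.975 m from the base axis. Payload 7.1 kg.
Tool frame: the origin (TCP) lies at the very end of the fingers, on their centre line; the grasp point (between the pads) lies 19 mm behind it; z points along the fingers, y is the line along which they close (so a half turn about z gives the same grasp; the last joint's range is limited). The gripper opens to 88 mm and grips with 3 to 60 N. Pads are 20 mm wide; open, the fingers measure 115 mm over their backs; the gripper's body (75 mm by 178 mm) begins 61 mm behind the grasp point.
Start: joints at [-1.218, 0.423, 1.63, -0, 1.089, -0.019], TCP at [0.227, -0.582, 0.223] pointing down, gripper open.
Joint ranges: [-3, 3], [-0.9, 2.11], [0.09, 2.58], [-1.31, 4.45], [0.11, 2.69], [-2.54, 2.54]. Speed limits (rad/s): [2.39, 2.39, 3.01, 3.14, 3.14, 3.14].

### API

Orientations are given as a unit quaternion [x, y, z, w].
In Python, from cell import state, capture, ticket, nets gives the robot as it stands.
- The arm moves only by the shell command python3 -m crank 'ROWS' [FORCE]. ROWS is JSON, a list of rows, each a list of 3 entries, a list of its own where there are three numbers: the shift along the tool's x, y, z in m, then the turn about the tool's z in degrees, then the closure, from -1 (fully open) to 1 (shut). A call has 1 to 20 rows; each row shifts and turns the commanded pose from where the row before left it, along the tool's axes as they then stand; what a row does not reach is not made up. A row lasts 1/10 s, in which the tool goes at most 50 mm and 8.59 degrees, less where a joint would pass 70% of its speed; a pose out of reach is approached as far as the arm can. A call with a gripper value outside its range is refused whole. The fingers move at their own pace and stop on an object; FORCE is the grip in N (left out, the last holds). Time passes only in rows, so rows that do not move let the fingers close. It gives the time, the measured TCP pose, the force, the opening and the grip force at its end, in the units of the state.
- state(): the state, without advancing time (a new reading comes with each control period).
- capture(name): name is "side" or "top"; returns a dict with "frame" (384x512x3 uint8, blue, green, red), "fov_y" (degrees; the focal length in pixels is half the picture's height over the tangent of half this angle, whatever the lens; pixels are square), "cx", "cy" (the principal point, pixels), "extrinsics" (4x4, takes a point from camera to world coordinates). Camera axes: x right, y down, z forward; pixel columns grow to the right and rows downward; lengths in m; the calibration is good to about 2 mm. A picture is of the moment at which its call begins. There is no depth.
- ticket.hand_in(): hands the job in; it is judged then, once.
Trained networks look in the newest picture that a camera, given by its name, has taken for a name from the list of things; names that differ only in an ending like _2 or _b are one class to them, and where a whole thing is asked for, a point or a joint stands for the part that bears it (a point fixed in the world has none). Each returns a list of dicts, best first, with "p" (0 to 1); they miss things now and then, are a little off and sometimes report something else, mostly with a low value. They report only what shows in the picture. A call takes as long as a camera call. They do not tell look-alikes from the thing itself.
- nets.silhouettes(target, camera): "pixels" (384x512 bool, what is visible of it) and "at" ([column, row] in pixels, amid what is visible of it).
The state is a dict: "time_s": time; "joints": joint angles; "joint_vel": joint speeds; "tau": joint torques, N m; "position": TCP position; "tcp_rot": TCP orientation; "force": force on the tool from outside, world axes, zero at the start; "moment": the same for the moment, N m; "gripper_width": opening from 0.0 (shut) to 1.0 (fully open); "finger_force": force on a finger pad.
Only numpy, scipy, OpenCV 4.12 (cv2) and the standard library are available. Lean on these libraries where they do the work, as an engineer would, in place of code of your own. Each camera call takes 0.05 s, during which the arm holds its last target. There are 200 camera calls.

## Working session

There is one attempt and no reset: what is moved stays moved. The work goes in short steps, Python scripts to look and compute and a shell command to move; the robot and the scene stay as the last step left them, time stands still between calls to the robot, and variables do not carry over. Pictures are saved under pics/ and viewed, at most 12 in all, crops included, and the job is handed in when it is done.

```bash
ls; mkdir -p pics; python3 - <<'E'
from cell import state, capture, ticket, nets
import cv2, numpy as np
print(state())
for n in ("top","side"):
    c=capture(n); cv2.imwrite(f"pics/{n}0.png",c["frame"]); print(n,c["fov_y"],c["cx"],c["cy"],np.round(c["extrinsics"],4).tolist())
    np.savez(f"{n}0.npz",frame=c["frame"],f=192/np.tan(np.radians(c["fov_y"]/2)),cx=c["cx"],cy=c["cy"],E=c["extrinsics"])
    for t in ("tub","rail","bottle","bottle_top","jar","cup","rack","rack_end_a","pipette","pipette_knob","pipette_nose"):
        r=nets.silhouettes(t,n)
        print(n,t,[(round(d["p"],2),np.round(d["at"]).tolist(),int(d["pixels"].sum())) for d in r[:4]])
        for i,d in enumerate(r[:3]): np.save(f"m_{n}_{t}_{i}.npy",d["pixels"])
E
```

```text
pics
{'time_s': 0.0, 'joints': array([-1.21798590e+00,  4.23855234e-01,  1.63066123e+00, -3.56536994e-05,
        1.08858189e+00, -1.89889207e-02]), 'joint_vel': array([-0.00026555,  0.00072452,  0.00045538, -0.00017023,  0.00044656,
       -0.00065714]), 'tau': array([-1.01081496e-03, -5.44636452e+01, -2.73661959e+01,  6.44679763e-02,
        2.27748096e-02, -1.36461913e-04]), 'position': array([ 0.22689309, -0.58178361,  0.22190401]), 'tcp_rot': array([ 9.82768552e-01,  1.84838867e-01, -1.40644626e-04, -7.39765019e-04]), 'force': array([-0.34026614, -0.08700973, -0.1319198 ]), 'moment': array([-0.00701455,  0.01497756, -0.01048259]), 'finger_force': 0.0, 'gripper_width': 1.002521846074615}
top 45.867256848128974 258.3065551234977 191.11530239084826 [[0.0023, -0.9969, 0.0786, 0.3941], [-1.0, -0.0019, 0.0052, 0.0537], [-0.0051, -0.0786, -0.9969, 1.7243], [0.0, 0.0, 0.0, 1.0]]
top tub [(0.9, [337.0, 195.0], 5133)]
top rail [(0.58, [186.0, 181.0], 2469), (0.36, [268.0, 210.0], 281)]
top bottle [(0.52, [201.0, 205.0], 154)]
top bottle_top [(0.7, [200.0, 205.0], 116)]
top jar [(0.75, [20
[... 677 characters left out ...]
de tub [(0.7, [313.0, 177.0], 2970), (0.22, [284.0, 211.0], 394)]
side rail [(0.74, [212.0, 203.0], 3912)]
side bottle [(0.87, [234.0, 235.0], 475), (0.17, [227.0, 189.0], 29)]
side bottle_top [(0.91, [233.0, 235.0], 464), (0.31, [195.0, 220.0], 576)]
side jar [(0.7, [197.0, 221.0], 551)]
side cup [(0.5, [247.0, 167.0], 199)]
side rack [(0.76, [373.0, 190.0], 158), (0.68, [286.0, 238.0], 394), (0.68, [175.0, 272.0], 730), (0.63, [279.0, 211.0], 397)]
side rack_end_a [(0.87, [288.0, 240.0], 351), (0.78, [375.0, 190.0], 172), (0.67, [173.0, 268.0], 794), (0.59, [283.0, 211.0], 364)]
side pipette []
side pipette_knob []
side pipette_nose [(0.52, [281.0, 214.0], 426), (0.49, [227.0, 188.0], 62)]
```

```bash
python3 - <<'E'
import cv2
a=cv2.imread("pics/top0.png")[80:300,110:430]; cv2.imwrite("pics/top0c.png",cv2.resize(a,None,fx=2.5,fy=2.5,interpolation=cv2.INTER_CUBIC))
a=cv2.imread("pics/side0.png")[120:320,120:440]; cv2.imwrite("pics/side0c.png",cv2.resize(a,None,fx=2.5,fy=2.5,interpolation=cv2.INTER_CUBIC))
E
```

```text
(no output)
```

View pics/top0c.png

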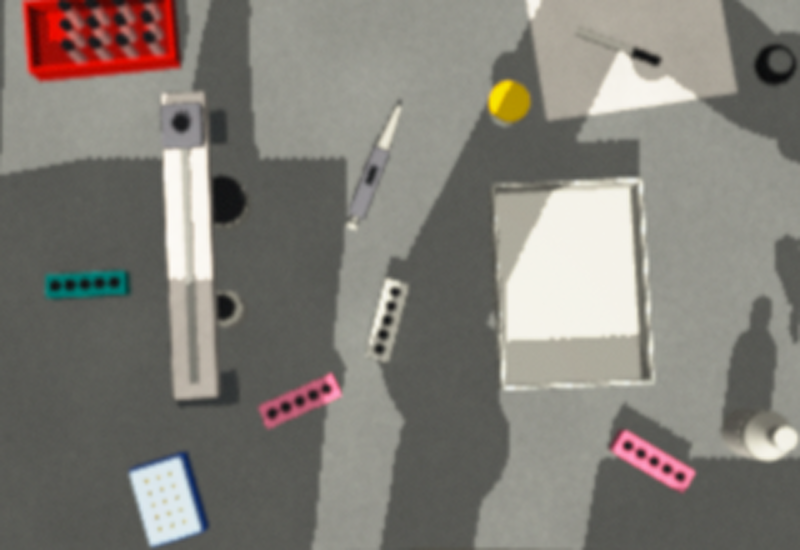

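View pics/side0c.png

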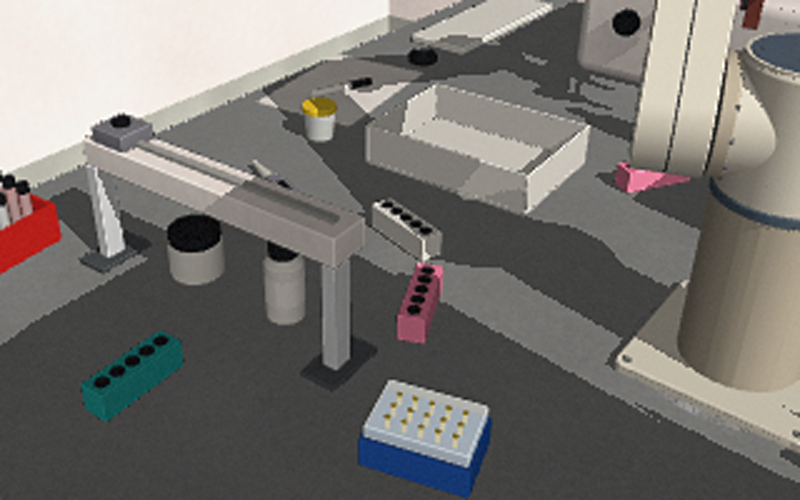

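```bash
cat > h.py <<'E'
import numpy as np, cv2
from scipy.optimize import minimize
from scipy.spatial.transform import Rotation as R
S=4
def load(n): return dict(np.load(n+"0.npz"))
def proj(c,P):
    P=np.atleast_2d(P); Ei=np.linalg.inv(c["E"]); q=P@Ei[:3,:3].T+Ei[:3,3]
    return np.c_[c["f"]*q[:,0]/q[:,2]+c["cx"], c["f"]*q[:,1]/q[:,2]+c["cy"]]
def back(c,u,v,z):
    d=c["E"][:3,:3]@np.array([(u-c["cx"])/c["f"],(v-c["cy"])/c["f"],1]); o=c["E"][:3,3]
    return o+d*(z-o[2])/d[2]
def box(x0,x1,y0,y1,z0,z1): return np.array([[x,y,z] for x in(x0,x1) for y in(y0,y1) for z in(z0,z1)])
def cyl(r,z0,z1):
    a=np.linspace(0,2*np.pi,24,endpoint=False); return np.vstack([np.c_[r*np.cos(a),r*np.sin(a),0*a+z] for z in(z0,z1)])
M={"rack":[box(-.06,.06,-.018,.018,0,.038)],
"pipette":[box(-.055,.055,-.013,.013,0,.024),np.vstack([box(.055,.056,-.009,.009,.003,.021),box(.124,.125,-.003,.003,.009,.015)]),box(-.075,-.055,-.006,.006,.006,.018)],
"bottle":[cyl(.026,0,.08),np.vstack([cyl(.026,.079,.08),cyl(.019,.09,.11)])],
"jar":[cyl(.038,0,.07)],"cup":[cyl(.031,0,.062)],"tub":[box(-.15,.15,-.11,.11,0,.07)],
"rail":[box(0,.06,-.21,.21,.15,.19)]}
def render(c,name,p,h=0):
    m=np.zeros((384*S,512*S),np.uint8); r=R.from_euler("z",p[2]).as_matrix()
    for k in M[name]:
        uv=(proj(c,k@r.T+[p[0],p[1],h])+.5)*S-.5
        cv2.fillConvexPoly(m,cv2.convexHull(uv.astype(np.float32)).round().astype(np.int32),1)
    return cv2.resize(m.astype(np.float32),(512,384),interpolation=cv2.INTER_AREA)
def fit(name,obs,p0,ang=True,ign=None,h=0):
    def cost(p):
        p=np.r_[p[:2],p[2]/5 if ang else 0]; s=0
        for k,(c,m) in enumerate(obs):
            w=np.ones_like(m,float) if ign is None else 1-ign[k]
            s+=(np.abs(render(c,name,p,h)-m)*w).sum()/m.sum()
        return s
    x0=np.array(p0,float); x0[2]*=5
    sx=np.vstack([x0]+[x0+d for d in(np.eye(3)*[.02,.02,.8 if ang else 0.01])])
    r=minimize(cost,x0,method="Nelder-Mead",options=dict(initial_simplex=sx,xatol=2e-4,fatol=1e-4,maxiter=400))
    return np.r_[r.x[:2],r.x[2]/5],r.fun
E
python3 - <<'E'
from h import *
t,s=load("top"),load("side")
m=lambda n,k,i:np.load(f"m_{n}_{k}_{i}.npy").astype(float)
b=lambda u,v,z:back(t,u,v,z)[:2].round(3)
print("rack ends",b(268.4,192,.038),b(262.6,223.6,.038))
print("pip nose,knob",b(270,120.3,.012),b(251,171,.012))
print("rough bottle",b(201,203,.1),"jar",b(199,160,.07),"cup",b(313,120,.06),"tub",b(339,193.5,.07))
pr=lambda n,r:print(n,r[0].round(4),round(r[1],3))
c=b(265.5,208,.038); pr("rack top",fit("rack",[(t,m("top","rack",2))],[*c,-.2])); pr("rack both",fit("rack",[(t,m("top","rack",2)),(s,m("side","rack",3))],[*c,-.2]))
pr("pip",fit("pipette",[(t,m("top","pipette",0))],[*b(258,149,.02),-.25]))
pr("cup",fit("cup",[(t,m("top","cup",0)),(s,m("side","cup",0))],[*b(313,120,.06),0],False))
pr("tub",fit("tub",[(t,m("top","tub",0)),(s,m("side","tub",0))],[*b(339,193.5,.07),1.6]))
pr("rail",fit("rail",[(t,m("top","rail",0)),(s,m("side","rail",0))],[*b(196,181,.19),1.6-np.pi]))
ig=[m("top","rail",0),m("side","rail",0)]
pr("bottle side",fit("bottle",[(s,m("side","bottle",0))],[*b(201,203,.1),0],False,ig[1:]))
pr("bottle both",fit("bottle",[(t,m("top","bottle",0)),(s,m("side","bottle",0))],[*b(201,203,.1),0],False,ig))
pr("jar",fit("jar",[(t,m("top","jar",0)),(s,m("side","jar",0))],[*b(199,160,.07),0],False,ig))
# rail corners from viewed picture (crop/2.5+offset)
for u,v in((160,92),(206,92),(174,398),(218,396)): print("rail c",b(u/2.5+110,v/2.5+80,.19))
for u,v in((493,183),(641,178),(653,383),(504,390)): print("tub c",b(u/2.5+110,v/2.5+80,.07))
E
```

```text
rack ends [0.524 0.025] [0.406 0.046]
pip nose,knob [0.801 0.019] [0.606 0.091]
rough bottle [0.479 0.268] jar [0.639 0.281] cup [ 0.791 -0.141] tub [ 0.516 -0.232]
rack top [ 0.4639  0.0391 -0.26  ] 0.07Traceback (most recent call last):
  File "<stdin>", line 9, in <module>
  File "<stdin>", line 3, in <lambda>
    fid = stack.enter_context(open(os.fspath(file), "rb"))
                              ~~~~^^^^^^^^^^^^^^^^^^^^^^^
FileNotFoundError: [Errno 2] No such file or directory: 'm_side_rack_3.npy'
```

```bash
python3 - <<'E'
from h import *
t,s=load("top"),load("side")
m=lambda n,k,i:np.load(f"m_{n}_{k}_{i}.npy").astype(float)
b=lambda u,v,z:back(t,u,v,z)[:2].round(3)
pr=lambda n,r:print(n,r[0].round(4),round(r[1],3))
c=b(265.5,208,.038);pr("rack both",fit("rack",[(t,m("top","rack",2)),(s,m("side","pipette_nose",0))],[*c,-.2]))
pr("pip",fit("pipette",[(t,m("top","pipette",0))],[*b(258,149,.02),-.25]))
pr("cup",fit("cup",[(t,m("top","cup",0)),(s,m("side","cup",0))],[*b(313,120,.06),0],False))
pr("tub",fit("tub",[(t,m("top","tub",0)),(s,m("side","tub",0))],[*b(339,193.5,.07),1.6]))
pr("rail",fit("rail",[(t,m("top","rail",0)),(s,m("side","rail",0))],[*b(196,181,.19),1.6-np.pi]))
ig=[m("top","rail",0),m("side","rail",0)]
pr("bottle side",fit("bottle",[(s,m("side","bottle",0))],[*b(201,203,.1),0],False,ig[1:]))
pr("bottle both",fit("bottle",[(t,m("top","bottle",0)),(s,m("side","bottle",0))],[*b(201,203,.1),0],False,ig))
pr("jar",fit("jar",[(t,m("top","jar",0)),(s,m("side","jar",0))],[*b(199,160,.07),0],False,ig))
for u,v in((160,92),(206,92),(174,398),(218,396)): print("rail c",b(u/2.5+110,v/2.5+80,.19))
for u,v in((493,183),(641,178),(653,383),(504,390)): print("tub c",b(u/2.5+110,v/2.5+80,.07))
E
python3 -m crank '[[[0,0,0],0,-1]]' 20
```

```text
rack both [ 0.4645  0.0377 -0.2733] 0.164
pip [ 0.6749  0.0669 -0.3701] 0.153
cup [ 0.7928 -0.1471  0.0016] 0.499
tub [ 0.5189 -0.2328  0.0421] 0.068
rail [ 0.5577  0.3392 -1.5184] 0.528
bottle side [0.4828 0.2724 0.0005] 0.041
bottle both [ 0.4799  0.2765 -0.    ] 0.14
jar [6.393e-01 2.851e-01 6.000e-04] 0.286
rail c [0.771 0.352]
rail c [0.771 0.289]
rail c [0.352 0.326]
rail c [0.355 0.267]
tub c [ 0.665 -0.117]
tub c [ 0.673 -0.335]
tub c [ 0.372 -0.347]
tub c [ 0.362 -0.131]
time_s: 1.3
position: [0.2271, -0.5823, 0.2227]
tcp_rot: [0.983, 0.185, 0.0, 0.0]
force: [-0.7, 0.3, -0.3]
gripper_width: 0.995
finger_force: 0.0
```

```bash
cat > plan.py <<'E'
import sys, numpy as np
from cell import state
def plan(x,y,z,a):
    s=state(); q=s["tcp_rot"]; p=s["position"]; a0=np.degrees(2*np.arctan2(q[1],q[0]))
    turn=-((a-a0+180)%360-180); c,n=np.cos(np.radians(a)),np.sin(np.radians(a))
    d=np.array([x,y,z])-p; sh=[c*d[0]+n*d[1], n*d[0]-c*d[1], -d[2]]
    print("t",s["time_s"],"pos",p.round(4),"a0",round(a0,1),"| turn",round(turn,1),"then shift mm",np.round(np.array(sh)*1000,1),"len",round(np.linalg.norm(d)*1000),"j",s["joints"].round(2),"grip",round(s["gripper_width"]*88,1),"F",s["force"].round(1))
if __name__=="__main__": plan(*map(float,sys.argv[1:]))
E
python3 plan.py .4645 .038 .15 -12.6
python3 -m crank '[[[0,0,0],8.5,-1],[[0,0,0],8.5,-1],[[0,0,0],8.5,-1],[[0,0,0],8.5,-1],[[0.0069,-0.0469,0],0,-1],[[0.0069,-0.0469,0],0,-1],[[0.0069,-0.0469,0],0,-1],[[0.0069,-0.0469,0],0,-1],[[0.0069,-0.0469,0],0,-1],[[0.0069,-0.0469,0],0,-1],[[0.0069,-0.0469,0],0,-1],[[0.0069,-0.0469,0],0,-1],[[0.0069,-0.0469,0],0,-1],[[0.0069,-0.0469,0],0,-1],[[0.0069,-0.0469,0],0,-1],[[0.0069,-0.0469,0],0,-1],[[0.0069,-0.0469,0],0,-1],[[0.0069,-0.0469,0],0,-1]]'
python3 plan.py .4645 .038 .012 -12.6
```

```text
t 1.3 pos [ 0.2271 -0.5823  0.2227] a0 21.3 | turn 33.9 then shift mm [  96.4 -657.1   72.7] len 668 j [-1.22  0.42  1.63  0.    1.09 -0.02] grip 87.6 F [-0.7  0.3 -0.3]
time_s: 3.1
position: [0.4661, 0.0391, 0.223]
tcp_rot: [0.994, -0.11, 0.0, -0.0]
force: [0.6, -0.6, -0.0]
gripper_width: 0.997
finger_force: 0.0
t 3.1 pos [0.4661 0.0391 0.223 ] a0 -12.7 | turn -0.1 then shift mm [ -1.4   1.4 211. ] len 211 j [ 0.06  0.19  1.97 -0.    0.98  1.85] grip 87.8 F [ 0.6 -0.6 -0. ]
```

```bash
python3 -m crank '[[[-0.001,0.001,0.045],0,-1],[[0,0,0.045],0,-1],[[0,0,0.045],0,-1],[[0,0,0.04],0,-1],[[0,0,0.025],0,-1],[[0,0,0.013],0,-1],[[0,0,0],0,-1],[[0,0,0],0,1],[[0,0,0],0,1],[[0,0,0],0,1],[[0,0,0],0,1],[[0,0,0],0,1],[[0,0,0],0,1],[[0,0,0],0,1]]' 30
python3 plan.py .4645 .038 .15 2.5
```

```text
time_s: 4.5
position: [0.4645, 0.0363, 0.0098]
tcp_rot: [0.994, -0.111, 0.0, -0.0]
force: [0.1, 0.3, 2.6]
gripper_width: 0.411
finger_force: 29.6
t 4.5 pos [0.4645 0.0363 0.0098] a0 -12.7 | turn -15.2 then shift mm [   0.    -1.7 -140.2] len 140 j [0.05 0.58 2.08 0.   0.49 1.84] grip 36.2 F [0.1 0.3 2.6]
```

```bash
python3 -m crank '[[[0,0,-0.03],0,1],[[0,0,-0.045],0,1],[[0,0,-0.045],-7.6,1],[[0,0,0],-7.6,1],[[0,0,0],0,1]]'
python3 plan.py .4457 -.1804 .13 2.5
```

```text
time_s: 5.0
position: [0.465, 0.0363, 0.1309]
tcp_rot: [1.0, 0.022, 0.001, -0.0]
force: [0.5, 0.3, -0.7]
gripper_width: 0.413
finger_force: 29.6
t 5.0 pos [0.465  0.0363 0.1309] a0 2.6 | turn 0.1 then shift mm [-28.8 215.7   0.9] len 218 j [0.05 0.34 2.04 0.   0.76 1.58] grip 36.3 F [ 0.5  0.3 -0.7]
```

```bash
python3 -m crank '[[[-0.0048,0.036,0],0,1],[[-0.0048,0.036,0],0,1],[[-0.0048,0.036,0],0,1],[[-0.0048,0.036,0],0,1],[[-0.0048,0.036,0],0,1],[[-0.0048,0.036,0],0,1],[[0,0,0],0,1],[[0,0,0.035],0,1],[[0,0,0.035],0,1],[[0,0,0.025],0,1],[[0,0,0.01],0,1],[[0,0,0.006],0,1],[[0,0,0.002],0,1],[[0,0,0],0,1]]'
```

```text
time_s: 6.4
position: [0.4456, -0.1808, 0.0172]
tcp_rot: [1.0, 0.022, 0.0, 0.0]
force: [-0.4, 0.6, -1.3]
gripper_width: 0.412
finger_force: 29.6
```

```bash
python3 -m crank '[[[0,0,0.002],0,1],[[0,0,0],0,1]]'; python3 -m crank '[[[0,0,0],0,-0.3],[[0,0,0],0,-0.3],[[0,0,0],0,-0.3],[[0,0,-0.02],0,-0.3],[[0,0,-0.04],0,-0.3],[[0,0,-0.045],0,-1],[[0,0,-0.045],0,-1]]'
python3 plan.py .66 .07 .16 -20.6
```

```text
time_s: 6.6
position: [0.4456, -0.1809, 0.0153]
tcp_rot: [1.0, 0.022, 0.001, 0.0]
force: [0.0, 0.8, -1.2]
gripper_width: 0.41
finger_force: 29.6
time_s: 7.3
position: [0.4446, -0.1806, 0.1661]
tcp_rot: [1.0, 0.022, -0.0, -0.0]
force: [0.9, -1.2, 0.5]
gripper_width: 0.793
finger_force: 0.0
t 7.3 pos [ 0.4446 -0.1806  0.1661] a0 2.5 | turn 23.1 then shift mm [ 113.5 -310.3    6.1] len 330 j [-0.41  0.29  1.99  0.    0.86  1.12] grip 69.7 F [ 0.9 -1.2  0.5]
```

```bash
python3 -m crank '[[[0,0,0],7.8,-1],[[0,0,0],7.8,-1],[[0,0,0],7.8,-1],[[0,0,0],0,-1]]' >/dev/null; python3 plan.py .6415 .079 .166 -20.9
```

```text
t 7.7 pos [ 0.4451 -0.1808  0.1649] a0 -21.0 | turn -0.1 then shift mm [  90.9 -312.8   -1.1] len 326 j [-0.41  0.3   1.99  0.    0.86  1.53] grip 87.9 F [0.1 0.1 0.3]
```

```bash
python3 -m crank '[[[0.0114,-0.0391,0],0,-1],[[0.0114,-0.0391,0],0,-1],[[0.0114,-0.0391,0],0,-1],[[0.0114,-0.0391,0],0,-1],[[0.0114,-0.0391,0],0,-1],[[0.0114,-0.0391,0],0,-1],[[0.0114,-0.0391,0],0,-1],[[0.0114,-0.0391,0],0,-1],[[0,0,0.045],0,-1],[[0,0,0.045],0,-1],[[0,0,0.035],0,-1],[[0,0,0.02],0,-1],[[0,0,0.011],0,-1],[[0,0,0.005],0,-1],[[0,0,0],0,-1]]' 40
python3 -m crank '[[[0,0,0],0,1],[[0,0,0],0,1],[[0,0,0],0,1],[[0,0,0],0,1],[[0,0,0],0,1],[[0,0,0],0,1],[[0,0,0],0,1],[[0,0,0],0,1]]'
```

```text
time_s: 9.2
position: [0.6421, 0.0789, 0.0038]
tcp_rot: [0.984, -0.181, 0.0, -0.0]
force: [-0.2, -0.0, -1.0]
gripper_width: 1.0
finger_force: 0.0
time_s: 10.0
position: [0.6418, 0.0789, 0.0036]
tcp_rot: [0.983, -0.181, -0.0, 0.0]
force: [-0.3, 0.1, 0.9]
gripper_width: 0.313
finger_force: 0.3
```

```bash
python3 -m crank '[[[0,0,0],0,1],[[0,0,0],0,1],[[0,0,0],0,1]]'
python3 -m crank '[[[0,0,-0.03],0,1],[[0,0,-0.045],0,1],[[0,0,-0.045],0,1],[[0,0,0],0,1]]'
python3 - <<'E'
from cell import capture; import cv2, numpy as np
o=[]
for n,(y,x) in (("top",(60,130)),("side",(100,120))):
    c=capture(n); np.savez(f"{n}1.npz",frame=c["frame"],f=192/np.tan(np.radians(c["fov_y"]/2)),cx=c["cx"],cy=c["cy"],E=c["extrinsics"])
    o.append(cv2.resize(c["frame"][y:y+220,x:x+270],None,fx=1.45,fy=1.45*1.8*.95,interpolation=cv2.INTER_CUBIC) if 0 else cv2.resize(c["frame"][y:y+220,x:x+290],None,fx=1.36*2*.5+.0,fy=1.36,interpolation=cv2.INTER_CUBIC))
a=np.vstack(o); cv2.imwrite("pics/grip1.png",a[:600,:800]); print(a.shape)
E
```

```text
time_s: 10.3
position: [0.6418, 0.0789, 0.0036]
tcp_rot: [0.983, -0.181, -0.0, 0.0]
force: [-0.3, -0.3, -0.3]
gripper_width: 0.293
finger_force: 39.9
time_s: 10.7
position: [0.6461, 0.0794, 0.1301]
tcp_rot: [0.983, -0.181, 0.005, -0.002]
force: [0.3, 0.5, -0.3]
gripper_width: 0.294
finger_force: 39.9
(598, 394, 3)
```

View pics/grip1.png

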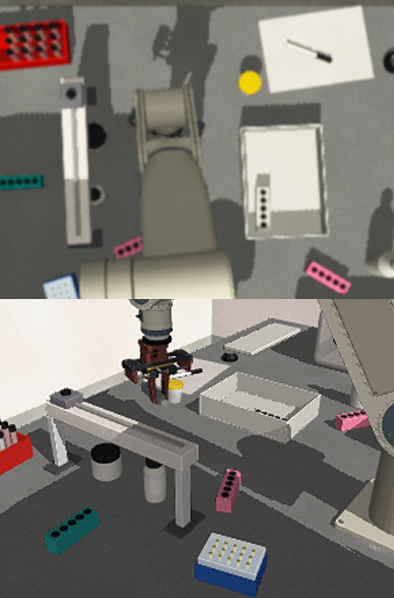

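```bash
python3 -m crank '[[[0,0,0],-8.55,1],[[0,0,0],-8.55,1],[[0,0,0],-8.55,1],[[0,0,0],-8.55,1],[[0,0,0],-8.55,1],[[0,0,0],-8.55,1],[[0,0,0],-8.55,1],[[0,0,0],-8.55,1],[[0,0,0],-8.55,1],[[0,0,0],-8.55,1],[[0,0,0],-8.55,1],[[0,0,0],-8.55,1],[[0,0,0],-8.55,1],[[0,0,0],-8.55,1],[[0,0,0],-8.55,1],[[0,0,0],-8.55,1],[[0,0,0],-8.55,1],[[0,0,0],0,1]]' 50
python3 plan.py .65 .109 .010 125
python3 - <<'E'
from h import *
t=load("top"); 
for u,v in((262,405),(268,428),(334,373),(342,393)): print("pink c",back(t,u/2.5+110,v/2.5+80,.038).round(3))
E
```

```text
time_s: 12.6
position: [0.6404, 0.0788, 0.1213]
tcp_rot: [0.465, 0.885, -0.001, -0.002]
force: [-0.1, -0.5, -1.3]
gripper_width: 0.289
finger_force: 49.9
t 12.6 pos [0.6404 0.0788 0.1213] a0 124.5 | turn -0.5 then shift mm [ 19.2  25.2 111.3] len 116 j [ 0.1   0.57  1.64 -0.    0.93 -0.5 ] grip 25.4 F [-0.1 -0.5 -1.3]
pink c [0.338 0.223 0.038]
pink c [0.304 0.214 0.038]
pink c [0.385 0.117 0.038]
pink c [0.356 0.105 0.038]
```

```bash
python3 -m crank '[[[0.0095,0.0125,0.03],-0.5,1],[[0.0095,0.0125,0.03],0,1],[[0,0,0.025],0,1],[[0,0,0.017],0,1],[[0,0,0.009],0,1],[[0,0,0],0,1]]'
python3 plan.py .598 .183 .010 125
python3 - <<'E'
from cell import capture; import cv2
c=capture("side"); cv2.imwrite("pics/pre.png",cv2.resize(c["frame"][120:290,130:330],None,fx=3,fy=3,interpolation=cv2.INTER_CUBIC))
E
```

```text
time_s: 13.2
position: [0.6505, 0.1084, 0.0111]
tcp_rot: [0.463, 0.886, -0.001, -0.001]
force: [-0.2, -0.2, -1.7]
gripper_width: 0.293
finger_force: 49.9
t 13.2 pos [0.6505 0.1084 0.0111] a0 124.9 | turn -0.1 then shift mm [91.3 -0.2  1.1] len 91 j [ 0.15  0.75  1.64 -0.    0.76 -0.46] grip 25.7 F [-0.2 -0.2 -1.7]
```

View pics/pre.png

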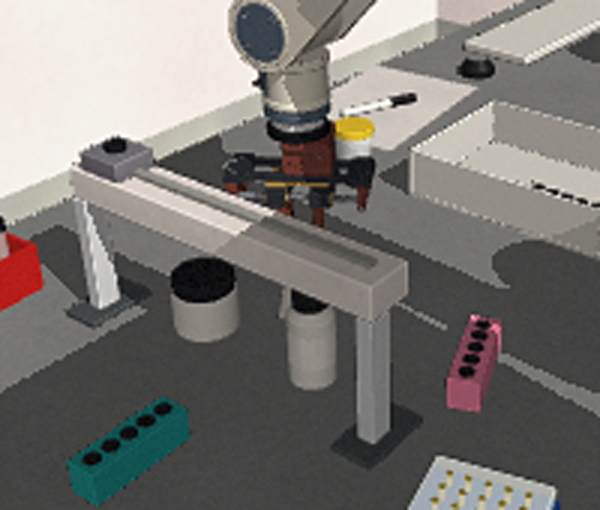

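```bash
python3 -m crank '[[[0.016,0,0],0,1],[[0.016,0,0],0,1],[[0.016,0,0],0,1],[[0.016,0,0],0,1],[[0.016,0,0],0,1],[[0.01,0,0.001],0,1],[[0,0,0],0,1]]'
python3 plan.py .598 .183 .010 125
python3 - <<'E'
from cell import capture; import cv2, numpy as np
c=capture("side"); t=capture("top")
a=cv2.resize(c["frame"][170:270,170:270],None,fx=4,fy=4,interpolation=cv2.INTER_CUBIC);b=cv2.resize(t["frame"][110:210,175:275],None,fx=4,fy=4,interpolation=cv2.INTER_CUBIC)
cv2.imwrite("pics/ins.png",np.hstack([a,b]))
E
```

```text
time_s: 13.95
position: [0.5989, 0.184, 0.0116]
tcp_rot: [0.461, 0.887, -0.0, -0.0]
force: [-0.3, 0.2, -1.0]
gripper_width: 0.292
finger_force: 49.9
t 13.95 pos [0.5989 0.184  0.0116] a0 125.1 | turn 0.1 then shift mm [-0.3 -1.3  1.6] len 2 j [ 0.28  0.71  1.72  0.    0.71 -0.33] grip 25.7 F [-0.3  0.2 -1. ]
```

View pics/ins.png

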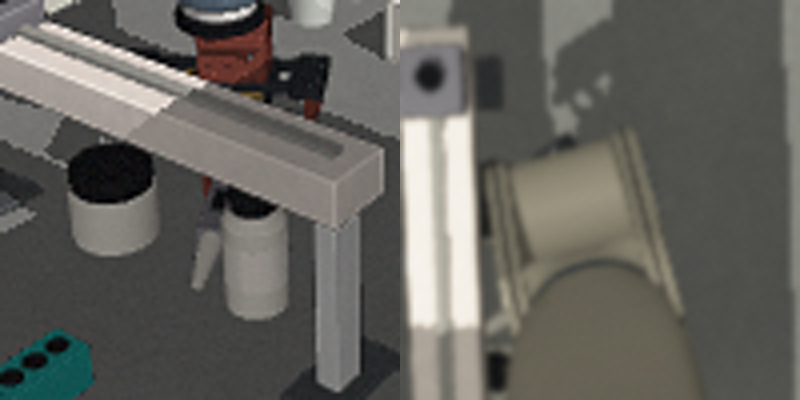

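```bash
python3 -m crank '[[[0,-0.005,0],0,1],[[0,-0.005,0],0,1],[[-0.0006,-0.005,0],0,1],[[-0.0006,-0.005,0],0,1],[[-0.0006,-0.005,0],0,1],[[-0.0006,-0.005,0],0,1],[[-0.0006,-0.005,0],0,1],[[-0.0006,-0.005,0],0,1],[[-0.0006,-0.005,0],0,1],[[-0.0006,-0.005,0],0,1],[[0,0,0],0,1]]'
cat > bot.py <<'E'
from h import *
from cell import capture,nets
obs=[];c=capture("side"); r=nets.silhouettes("bottle","side"); rl=nets.silhouettes("rail","side")
S_=dict(f=192/np.tan(np.radians(c["fov_y"]/2)),cx=c["cx"],cy=c["cy"],E=c["extrinsics"])
print([(round(d["p"],2),np.round(d["at"]).tolist(),int(d["pixels"].sum())) for d in r[:2]])
m=r[0]["pixels"].astype(float); ig=rl[0]["pixels"].astype(float)
f=fit("bottle",[(S_,m)],[*back(S_,*r[0]["at"],.05)[:2],0],False,[ig]); print("bottle",f[0][:2].round(4),round(f[1],3))
import sys
cv2.imwrite(sys.argv[1],cv2.resize(c["frame"][150:290,150:300],None,fx=3,fy=3,interpolation=cv2.INTER_CUBIC))
E
python3 bot.py pics/b1.png; python3 plan.py .5 .15 .01 125
```

```text
time_s: 15.15
position: [0.561, 0.1494, 0.0116]
tcp_rot: [0.462, 0.887, -0.0, -0.0]
force: [-0.2, 0.4, -0.5]
gripper_width: 0.292
finger_force: 49.9
[]
t 15.3 pos [0.5617 0.1499 0.0117] a0 125.0 | turn -0.0 then shift mm [ 35.5 -50.5   1.7] len 62 j [ 0.24  0.67  1.82 -0.    0.65 -0.37] grip 25.8 F [-0.7  0.2 -1. ]Traceback (most recent call last):
  File "bot.py", line 6, in <module>
    m=r[0]["pixels"].astype(float); ig=rl[0]["pixels"].astype(float)
      ~^^^
IndexError: list index out of range
```

```bash
python3 - <<'E'
L=open("bot.py").read().split("\n"); i=[k for k,l in enumerate(L) if l.startswith("cv2.imwrite")][0]
l=L.pop(i); L.insert(3,"import sys; "+l); open("bot.py","w").write("\n".join(L))
E
python3 bot.py pics/b1.png 2>&1 | tail -3
```

```text
[(0.56, [244.0, 237.0], 281)]
bottle [0.4543 0.2488] 0.074
```

View pics/b1.png

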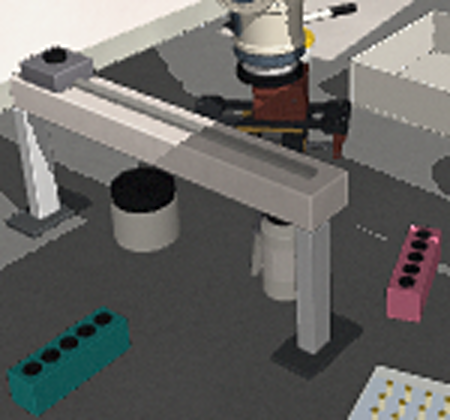

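```bash
python3 -m crank '[[[-0.0006,-0.005,0],0,1],[[-0.0006,-0.005,0],0,1],[[-0.0006,-0.005,0],0,1],[[-0.0006,-0.005,0],0,1],[[-0.0006,-0.005,0],0,1],[[-0.0006,-0.005,0],0,1],[[-0.0006,-0.005,0],0,1],[[-0.0006,-0.005,0],0,1],[[-0.0006,-0.005,0],0,1],[[0,0,0],0,1]]'
python3 bot.py pics/b2.png 2>&1 | tail -3;  python3 plan.py .5 .15 .01 125
```

```text
time_s: 16.45
position: [0.5271, 0.1192, 0.0116]
tcp_rot: [0.462, 0.887, -0.0, -0.0]
force: [-0.1, -0.6, -0.9]
gripper_width: 0.287
finger_force: 49.9
[(0.71, [264.0, 238.0], 182)]
bottle [0.4204 0.2249] 0.144
t 16.6 pos [0.5279 0.1197 0.0116] a0 125.0 | turn -0.0 then shift mm [40.8 -5.5  1.6] len 41 j [ 0.2   0.63  1.91 -0.    0.6  -0.41] grip 25.4 F [ 0.5 -0.3 -1.1]
```

View pics/b2.png

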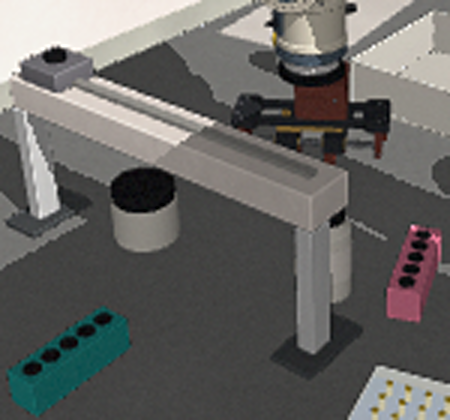

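```bash
python3 -m crank '[[[-0.0006,-0.005,0],0,1],[[-0.0006,-0.005,0],0,1],[[0,0,0],0,1],[[0,0.01,0],0,1],[[0,0.015,0],0,1],[[-0.03,0.01,0],0,1],[[-0.04,0,0],0,1],[[-0.01,0,-0.03],0,1],[[0,0,-0.045],0,1],[[0,0,-0.045],0,1],[[0,0,0],0,1]]'
python3 - <<'E'
import numpy as np
# tub-frame -> world
c,s=np.cos(.043),np.sin(.043)
for n,x,y in(("pip grip",.065,-.06),("bottle",.085,.03)): print(n,round(.518+c*x-s*y,4),round(-.2325+s*x+c*y,4))
E
python3 plan.py .5855 -.2897 .13 182.5
```

```text
time_s: 17.7
position: [0.5997, 0.068, 0.1379]
tcp_rot: [0.462, 0.887, 0.003, 0.005]
force: [0.6, 0.8, -1.4]
gripper_width: 0.295
finger_force: 49.9
pip grip 0.5855 -0.2897
bottle 0.6016 -0.1989
t 17.7 pos [0.5997 0.068  0.1379] a0 124.9 | turn -57.6 then shift mm [  29.8 -356.8    7.9] len 358 j [ 0.09  0.49  1.74 -0.    0.89 -0.52] grip 26.0 F [ 0.6  0.8 -1.4]
```

```bash
python3 -m crank '[[[0,0,0],-8.23,1],[[0,0,0],-8.23,1],[[0,0,0],-8.23,1],[[0,0,0],-8.23,1],[[0,0,0],-8.23,1],[[0,0,0],-8.23,1],[[0,0,0],-8.23,1],[[0.0033,-0.0387,0],0,1],[[0.0033,-0.0387,0],0,1],[[0.0033,-0.0387,0],0,1],[[0.0033,-0.0387,0],0,1],[[0.0033,-0.0387,0],0,1],[[0.0033,-0.0387,0],0,1],[[0.0033,-0.0387,0],0,1],[[0.0033,-0.0387,0],0,1],[[0.0033,-0.0387,0],0,1],[[0,0,0],0,1]]'
python3 plan.py .5855 -.2817 .011 182.5
python3 - <<'E'
from h import *
from cell import capture,nets
c=capture("top"); f=c["frame"]
cv2.imwrite("pics/t3.png",cv2.resize(f[100:270,170:400],None,fx=3.4,fy=3.4,interpolation=cv2.INTER_CUBIC))
T=dict(f=192/np.tan(np.radians(c["fov_y"]/2)),cx=c["cx"],cy=c["cy"],E=c["extrinsics"])
r=nets.silhouettes("bottle","top")
for d in r[:3]: print(round(d["p"],2),np.round(d["at"]),d["pixels"].sum(),fit("bottle",[(T,d["pixels"].astype(float))],[*back(T,*d["at"],.1)[:2],0],False))
E
```

```text
time_s: 19.4
position: [0.581, -0.286, 0.131]
tcp_rot: [-0.021, 1.0, -0.001, 0.0]
force: [-0.0, 0.7, -1.0]
gripper_width: 0.292
finger_force: 49.9
t 19.4 pos [ 0.581 -0.286  0.131] a0 182.4 | turn -0.1 then shift mm [ -4.7   4.1 120. ] len 120 j [-0.48  0.56  1.64 -0.    0.94 -2.09] grip 25.7 F [-0.   0.7 -1. ]
0.69 [211. 223.] 181 (array([0.40676365, 0.22397327, 0.00128879]), np.float64(0.07113259668508287))
```

View pics/t3.png

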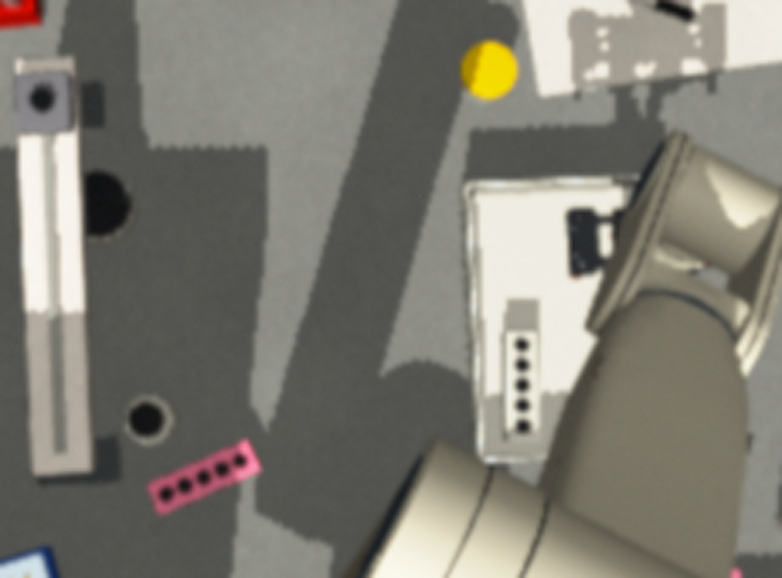

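```bash
python3 -m crank '[[[-0.0045,0.004,0.03],0,1],[[0,0,0.035],0,1],[[0,0,0.03],0,1],[[0,0,0.015],0,1],[[0,0,0.008],0,1],[[0,0,0.002],0,1],[[0,0,0],0,1],[[0,0,0.001],0,1],[[0,0,0],0,1]]'
python3 plan.py .5855 -.2817 .0085 182.5
python3 - <<'E'
from h import *
t=load("top"); print(back(t,147/3.4+170-.35,420/3.4+100-.35,.11))
E
```

```text
time_s: 20.4
position: [0.5859, -0.2779, 0.0118]
tcp_rot: [-0.022, 1.0, -0.0, 0.001]
force: [0.0, 0.2, -0.7]
gripper_width: 0.291
finger_force: 49.9
t 20.4 pos [ 0.5859 -0.2779  0.0118] a0 182.6 | turn 0.1 then shift mm [ 0.6 -3.7  3.3] len 5 j [-0.46  0.73  1.67  0.    0.74 -2.08] grip 25.6 F [ 0.   0.2 -0.7]
[0.40687715 0.22321556 0.11      ]
```

```bash
python3 -m crank '[[[0,0,0.0025],0,1],[[0,0,0],0,1],[[0,0,0],0,0],[[0,0,0],0,0],[[0,0,0],0,0],[[0,0,-0.015],0,0],[[0,0,-0.04],0,0],[[0,0,-0.045],0,-1],[[0,0,-0.045],0,-1],[[0,0,-0.02],0,-1]]' 20
python3 plan.py .405 .14 .18 92.9
```

```text
time_s: 21.4
position: [0.5872, -0.2786, 0.1792]
tcp_rot: [-0.022, 1.0, -0.002, 0.003]
force: [0.6, -0.1, 0.3]
gripper_width: 0.734
finger_force: 0.0
t 21.4 pos [ 0.5872 -0.2786  0.1792] a0 182.6 | turn 89.7 then shift mm [ 427.2 -160.8   -0.8] len 457 j [-0.46  0.5   1.61 -0.    1.02 -2.08] grip 64.6 F [ 0.6 -0.1  0.3]
```

```bash
python3 -m crank '[[[0,0,0],8.15,-1],[[0,0,0],8.15,-1],[[0,0,0],8.15,-1],[[0,0,0],8.15,-1],[[0,0,0],8.15,-1],[[0,0,0],8.15,-1],[[0,0,0],8.15,-1],[[0,0,0],8.15,-1],[[0,0,0],8.15,-1],[[0,0,0],8.15,-1],[[0,0,0],8.15,-1]]'
python3 -m crank '[[[0.0427,-0.016,0],0,-1],[[0.0427,-0.016,0],0,-1],[[0.0427,-0.016,0],0,-1],[[0.0427,-0.016,0],0,-1],[[0.0427,-0.016,0],0,-1],[[0.0427,-0.016,0],0,-1],[[0.0427,-0.016,0],0,-1],[[0.0427,-0.016,0],0,-1],[[0.0427,-0.016,0],0,-1],[[0.0427,-0.016,0],0,-1],[[0,0,0],0,-1]]'
python3 plan.py .407 .219 .18 92.9
```

```text
time_s: 22.5
position: [0.5853, -0.2776, 0.1745]
tcp_rot: [0.691, 0.723, 0.0, 0.0]
force: [-0.6, 0.1, 0.3]
gripper_width: 1.003
finger_force: 0.0
time_s: 23.6
position: [0.4019, 0.1444, 0.1742]
tcp_rot: [0.687, 0.727, 0.001, -0.0]
force: [0.0, 0.1, -0.3]
gripper_width: 1.001
finger_force: 0.0
t 23.6 pos [0.4019 0.1444 0.1742] a0 93.2 | turn 0.3 then shift mm [74.2  8.9 -5.8] len 75 j [0.32 0.21 2.09 0.   0.84 0.26] grip 88.1 F [ 0.   0.1 -0.3]
```

```bash
python3 -m crank '[[[0.025,0.003,0],0,-1],[[0.025,0.003,0],0,-1],[[0.024,0.0025,0],0,-1],[[0,0,0],0,-1]]' >/dev/null; python3 plan.py .407 .219 .045 92.9
python3 -m crank '[[[0,0,0.02],0,-1],[[0,0,0.02],0,-1],[[0,0,0.02],0,-1],[[0,0,0.015],0,-1],[[0,0,0],0,-1]]'
```

```text
t 24.0 pos [0.4096 0.2167 0.1742] a0 93.0 | turn 0.1 then shift mm [  2.4  -2.5 129.2] len 129 j [0.46 0.26 2.02 0.   0.86 0.41] grip 88.2 F [ 0.4  0.1 -0.8]
time_s: 24.5
position: [0.4075, 0.2133, 0.0971]
tcp_rot: [0.689, 0.725, -0.002, -0.0]
force: [0.3, 0.4, 0.6]
gripper_width: 1.001
finger_force: 0.0
```

```bash
python3 -m crank '[[[0.002,0,0.015],0,-1],[[0.002,0,0.015],0,-1],[[0.001,0,0.012],0,-1],[[0,0,0.01],0,-1],[[0,0,0],0,-1]]'
python3 plan.py .407 .219 .045 92.9
python3 - <<'E'
from cell import capture; import cv2, numpy as np
c=capture("side"); t=capture("top")
a=cv2.resize(c["frame"][150:250,210:310],None,fx=4,fy=4,interpolation=cv2.INTER_CUBIC);b=cv2.resize(t["frame"][160:260,165:265],None,fx=4,fy=4,interpolation=cv2.INTER_CUBIC)
cv2.imwrite("pics/g2.png",np.hstack([a,b]))
E
```

```text
time_s: 25.0
position: [0.4078, 0.2195, 0.0455]
tcp_rot: [0.689, 0.725, -0.001, -0.0]
force: [-0.6, 0.8, 0.0]
gripper_width: 1.004
finger_force: 0.0
t 25.0 pos [0.4078 0.2195 0.0455] a0 92.9 | turn 0.0 then shift mm [-0.5 -0.8  0.5] len 1 j [ 0.47  0.5   2.08 -0.    0.57  0.42] grip 88.3 F [-0.6  0.8  0. ]
```

View pics/g2.png

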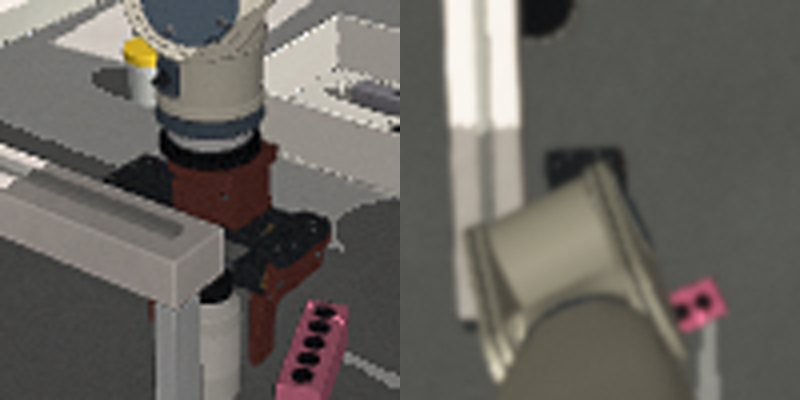

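```bash
python3 -m crank '[[[0,0,0],0,0.1],[[0,0,0],0,0.1],[[0,0,0],0,0.1],[[0,0,0],0,0.1],[[0,0,0],0,0.3],[[0,0,0],0,0.6],[[0,0,0],0,1],[[0,0,0],0,1],[[0,0,0],0,1],[[0,0,0],0,1]]' 25
python3 -m crank '[[[0,0,-0.004],0,1],[[0,0,-0.01],0,1],[[0,0,0],0,1],[[0,0,0],0,1]]'
```

```text
time_s: 26.1
position: [0.4082, 0.2201, 0.0463]
tcp_rot: [0.689, 0.725, -0.0, -0.0]
force: [-2.5, 0.4, 5.2]
gripper_width: 0.581
finger_force: 25.0
time_s: 26.5
position: [0.4086, 0.2202, 0.0606]
tcp_rot: [0.689, 0.725, 0.001, 0.0]
force: [-0.1, -0.6, -1.6]
gripper_width: 0.584
finger_force: 25.0
```

```bash
python3 -m crank '[[[0,0,-0.006],0,1],[[0,0,-0.012],0,1],[[0,0,-0.018],0,1],[[0,0,-0.02],0,1],[[0,0,-0.018],0,1],[[0,0,-0.012],0,1],[[0,0,-0.006],0,1],[[0,0,0],0,1]]'
python3 plan.py .6016 -.1989 .15 92.9
```

```text
time_s: 27.3
position: [0.4086, 0.2203, 0.153]
tcp_rot: [0.689, 0.725, 0.001, 0.0]
force: [0.4, -0.0, -2.0]
gripper_width: 0.58
finger_force: 25.0
t 27.3 pos [0.4086 0.2203 0.153 ] a0 92.9 | turn 0.0 then shift mm [-428.4  171.6    3. ] len 461 j [ 0.47  0.29  2.03 -0.    0.81  0.42] grip 51.0 F [ 0.4 -0.  -2. ]
```

```bash
python3 -m crank '[[[-0.008,0.0032,0],0,1],[[-0.0188,0.0075,0],0,1],[[-0.0268,0.0107,0],0,1],[[-0.0268,0.0107,0],0,1],[[-0.0268,0.0107,0],0,1],[[-0.0268,0.0107,0],0,1],[[-0.0268,0.0107,0],0,1],[[-0.0268,0.0107,0],0,1],[[-0.0268,0.0107,0],0,1],[[-0.0268,0.0107,0],0,1],[[-0.0268,0.0107,0],0,1],[[-0.0268,0.0107,0],0,1],[[-0.0268,0.0107,0],0,1],[[-0.0268,0.0107,0],0,1],[[-0.0268,0.0107,0],0,1],[[-0.0268,0.0107,0],0,1],[[-0.0188,0.0075,0],0,1],[[-0.008,0.0032,0],0,1],[[0,0,0],0,1],[[0,0,0],0,1]]'
python3 plan.py .6016 -.1989 .053 92.9
python3 - <<'E'
from cell import capture; import cv2, numpy as np
c=capture("side"); t=capture("top")
a=cv2.resize(c["frame"][110:210,240:340],None,fx=4,fy=4,interpolation=cv2.INTER_CUBIC);b=cv2.resize(t["frame"][140:240,290:390],None,fx=4,fy=4,interpolation=cv2.INTER_CUBIC)
cv2.imwrite("pics/pl.png",np.hstack([a,b]))
E
```

```text
time_s: 29.3
position: [0.6, -0.1989, 0.1513]
tcp_rot: [0.689, 0.725, -0.0, -0.001]
force: [0.5, 0.1, -1.2]
gripper_width: 0.579
finger_force: 25.0
t 29.3 pos [ 0.6    -0.1989  0.1513] a0 92.9 | turn 0.0 then shift mm [-0.1  1.6 98.3] len 98 j [-0.34  0.52  1.66  0.    0.96 -0.39] grip 50.9 F [ 0.5  0.1 -1.2]
```

View pics/pl.png

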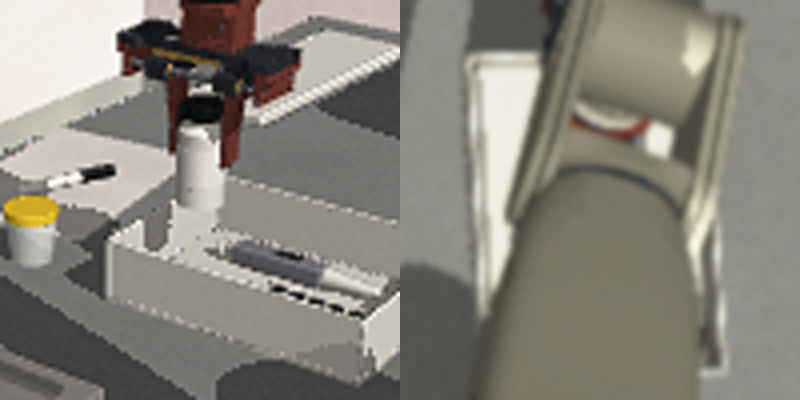

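```bash
python3 -m crank '[[[0,0.001,0.008],0,1],[[0,0,0.016],0,1],[[0,0,0.018],0,1],[[0,0,0.018],0,1],[[0,0,0.014],0,1],[[0,0,0.01],0,1],[[0,0,0.006],0,1],[[0,0,0.003],0,1],[[0,0,0],0,1],[[0,0,0],0,1]]'
python3 -m crank '[[[0,0,0.001],0,1],[[0,0,0.001],0,1],[[0,0,0],0,1]]'
```

```text
time_s: 30.4
position: [0.6025, -0.1996, 0.0598]
tcp_rot: [0.689, 0.725, 0.0, 0.0]
force: [-1.0, 0.3, -1.3]
gripper_width: 0.581
finger_force: 25.0
time_s: 30.7
position: [0.6021, -0.1994, 0.0573]
tcp_rot: [0.689, 0.725, 0.0, 0.0]
force: [0.4, -0.7, -1.3]
gripper_width: 0.585
finger_force: 25.0
```

```bash
python3 -m crank '[[[0,0,0.001],0,1],[[0,0,0.001],0,1],[[0,0,0.001],0,1],[[0,0,0.001],0,1],[[0,0,0],0,1]]' | egrep 'posi|^force'
python3 -m crank '[[[0,0,0.001],0,1],[[0,0,0],0,1]]'| egrep 'posi|^force'
```

```text
position: [0.6019, -0.1994, 0.0529]
force: [-0.3, -0.1, -2.3]
position: [0.602, -0.1994, 0.0521]
force: [-0.3, -0.1, -2.5]
```

```bash
for i in 1; do python3 -m crank '[[[0,0,0.0008],0,1],[[0,0,0],0,1]]'| egrep 'posi|^force'; python3 -m crank '[[[0,0,0.0006],0,1],[[0,0,0],0,1]]'| egrep 'posi|^force';  done
```

```text
position: [0.602, -0.1994, 0.0513]
force: [1.1, 0.2, -2.3]
position: [0.602, -0.1994, 0.0507]
force: [0.7, 0.2, -2.3]
```

```bash
for i in 1; do python3 -m crank '[[[0,0,0.0006],0,1],[[0,0,0],0,1]]'| egrep 'posi|^force'; python3 -m crank '[[[0,0,0.0006],0,1],[[0,0,0],0,1]]'| egrep 'posi|^force';  done
```

```text
position: [0.6021, -0.1995, 0.0503]
force: [-0.0, -0.2, -0.7]
position: [0.6021, -0.1995, 0.0503]
force: [-1.4, 0.6, 5.3]
```

```bash
python3 -m crank '[[[0,0,0],0,-0.25],[[0,0,0],0,-0.3],[[0,0,0],0,-0.4],[[0,0,0],0,-0.5],[[0,0,0],0,-0.5],[[0,0,-0.01],0,-0.5],[[0,0,-0.02],0,-0.5],[[0,0,-0.03],0,-0.5],[[0,0,-0.04],0,-0.5],[[0,0,-0.04],0,-0.5],[[0,0,-0.03],0,-0.5]]' 5
python3 -m crank '[[[0.045,0,0],0,-0.5],[[0.045,0,0],0,-0.5],[[0.045,0,0],0,-0.5],[[0.045,0,0],0,-0.5],[[0.045,0,0],0,-0.5],[[0.045,0,0],0,-0.5],[[0,0,0],0,-0.5],[[0,0,0],0,-0.5]]'
python3 - <<'E'
from cell import capture; import cv2, numpy as np
c=capture("side"); t=capture("top")
a=cv2.resize(c["frame"][120:320,140:400],None,fx=2.3,fy=2.3)[:,:];b=cv2.resize(t["frame"][100:260,270:400],None,fx=1.5,fy=1.5)
o=np.zeros((460,800,3),np.uint8); o[:,:598]=a; o[:240,600:795]=b; cv2.imwrite("pics/end.png",o)
E
```

```text
time_s: 33.3
position: [0.6026, -0.1996, 0.2231]
tcp_rot: [0.689, 0.725, 0.001, 0.001]
force: [0.0, -0.1, -0.1]
gripper_width: 0.752
finger_force: 0.0
time_s: 34.1
position: [0.5883, 0.071, 0.2202]
tcp_rot: [0.688, 0.726, 0.0, 0.0]
force: [0.7, -0.7, -0.1]
gripper_width: 0.747
finger_force: 0.0
```

View pics/end.png

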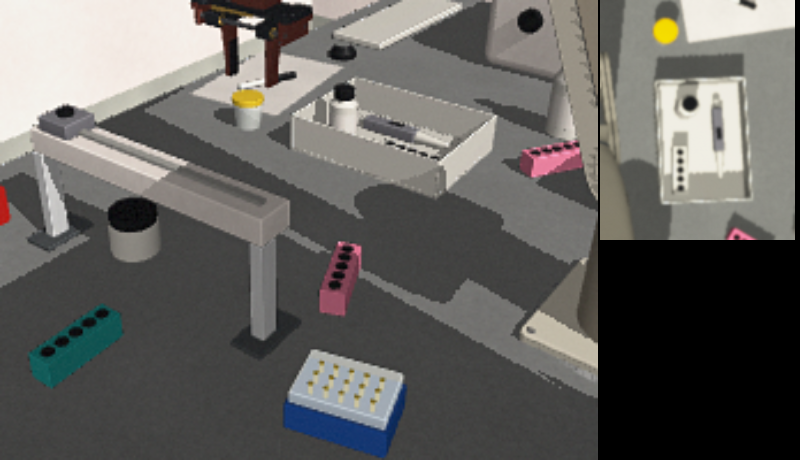

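The last picture shows the bottle upright in the tub at about (344,110), with the pipette (410,130) and the rack (410,150) lying flat beside it. The jar, the cup and the pink and turquoise look-alikes are where they started.

```bash
python3 -c "
from cell import ticket; print(ticket.hand_in())"
```

```text
the job is handed in; nothing more can be done
None
```

I handed the job in at about 34 s: the rack and pipette lie inside the tub and the bottle stands upright on its floor; the moves could not tilt the tool, so I used the held pipette to slide the bottle, upright, out from under the rail before gripping it.

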